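# Tuck a power-supply cover under its lap and hold it pressed flat

## Task

Fit the deeper of the two handled covers on the open bay of the power supply: lift it by its handle, tuck its plain rear edge under the springy lip of the rear cover without bending the lip up, square, centred between the sides and with its front edge even with the front panel, then lower its front and gently press it flat onto the frame against the sprung contact strip. Finish while still holding it pressed down by the handle, ready for its screws to be driven; do not let go. Leave the other things on the bench where they are.

Things in the scene. Friction and masses are not known exactly. Their poses are not given: they have to be found in the camera images.
- cover: the cover to fit: plain aluminium plate 110 mm deep (its x) by 152 mm wide (its y), 3 mm thick, about 0.2 kg, lying flat, handle up. Origin: centre of its underside; x points from its front edge (two small screw heads 7 mm high in the front corners) to its plain rear edge, z up
- cover_handle (a point): middle of the bar of the cover's bow handle: a dark bar 10 mm thick (along the cover's x), 14 mm tall, 106 mm long along the cover's y, on two end posts 86 mm apart; bar centre 31 mm above the cover's underside and 15 mm in front of its middle (40 mm from the front edge)
- cover_rear (a point): middle of the cover's rear edge, on its underside
- cover_front (a point): middle of the cover's front edge, on its underside
- chassis: grey power supply, fixed, 210 mm deep (x), 160 mm wide (y); origin centre of underside, on the bench; x from front panel (meter, knobs; towards the robot) to rear. Front half: open bay with a flat seat 60 mm above the bench (side flanges 14 mm wide, front ledge, rear cross-member). Rear half: closed by a screwed-down rear cover, top 67.5 mm above the bench
- cover_seat (a point): fixed on the chassis: where the cover's origin is when the cover is home (axes as the chassis). The cover's front edge is then 2 mm behind the chassis's front face and its sides 4 mm inside the chassis's sides; its rear edge is 19 mm under the lip. 5 mm farther back than home the cover would meet a bulkhead
- lip_edge (a point): fixed on the chassis: the point on the seat's level (60 mm) straight below the middle of the lip's free front edge, 36 mm behind cover_seat; axes as the chassis
- lip (a joint): bending of the springy front lip of the rear cover (rad): 0 = flat, grows as it is bent up. A 2 mm sheet 152 mm wide reaching 26 mm forward; underside of its flat part 5.5 mm above the seat; its front 8 mm are flared up 25 degrees, so the mouth is 9 mm high, its top 11 mm above the seat. 1 mm of lift at the free edge is 0.04 rad and takes about 1 N
- gasket (a joint): sprung brass contact strip, 7 mm wide and 104 mm long, along the front ledge (its middle 46 mm in front of cover_seat); value (m) is how far it is pushed down: 0 = standing 4 mm above the seat, 0.004 = level with the seat. It pushes up with 3 N at first and 6 N when level, more than its share of the cover's weight; about 10 N at the handle presses the cover home, then the frame is rigid
- short_cover: a shorter cover of the same make with a like handle, 62 mm deep and 152 mm wide, for another unit: leave it alone. It lies flat; origin centre of underside
- big_spool: reel of solder, 64 mm diameter, 58 mm high, standing; leave alone; origin centre of underside
- small_spool: reel of solder, 50 mm diameter, 42 mm high, standing; leave alone; origin centre of underside
- flux_bottle: small white bottle, 44 mm diameter, 85 mm high; leave alone; origin centre of underside
- screwdriver: screwdriver 190 mm long lying across the bench near the robot; leave alone
- brush: small brush 160 mm long, lying; leave alone
- screw_tray: low black tray of screws, 75 x 55 x 18 mm; leave alone; origin centre of underside

How it is judged:
On the way, in this order (a step that is already met when the one before it is completed fails the run):
1. the cover is lifted clear of the bench (over 50 mm) (height (world z) of cover above 0.05 m), for 0.1 s.
2. the cover's rear edge is at least 10 mm under the lip, which is not bent up (x of cover_rear in the frame of chassis above -0.002 m and z of cover_rear in the frame of chassis between 0.057 and 0.0655 m and y of cover_rear in the frame of chassis between -0.012 and 0.012 m and value of joint lip below 0.1 rad), for 0.2 s.
At the end, for the whole second after the job is handed in: Rear edge 12 to 25 mm under the lip (19 is home), within 5 mm of the centre line; both edges within 2 mm of the seat, level within 0.03 rad; contact strip down at least 3 of its 4 mm; lip flat within 0.05 rad; cover still, fingers still on it with at least 2 N (x of cover_rear in the frame of chassis between 0 and 0.0135 m and y of cover_rear in the frame of chassis between -0.005 and 0.005 m and y of cover_front in the frame of chassis between -0.005 and 0.005 m and z of cover_rear in the frame of chassis between 0.057 and 0.062 m and z of cover_front in the frame of chassis below 0.062 m and angle between the z axis of cover and the z axis of chassis, either way round below 0.03 rad and value of joint gasket above 0.003 m and value of joint lip below 0.05 rad and contact force between the fingers and cover above 2 N and linear speed of cover below 0.01 m/s); the arm keeps its last pose, push and grip.
It fails at once if the lip of the rear cover is bent up by more than 2.5 mm at its edge (0.1 rad) (value of joint lip above 0.1 rad).
It fails at once if the lip is pushed with more than 15 N (contact force between lip and anything else above 15 N).
It fails at once if the cover is pressed or knocked on the power supply with more than 50 N (contact force between cover and chassis above 50 N).
It fails at once if something else on the bench is moved by more than 30 mm (distance of any of short_cover, big_spool, small_spool, flux_bottle, screwdriver, brush, screw_tray from where it was at the start of the episode above 0.03 m).
It also fails if it takes over 45 s, if anything falls off the work surface, if the arm or the gripper's body presses on something with over 40 N, if the wrist force passes 120 N, or if a joint passes its speed limit or range.

## Robot

A 6-joint arm with a two-finger parallel gripper is mounted at the origin on the work surface. World frame = base frame: x ahead of the robot, y to its left, z up, the work surface at z = 0. Lengths are in m, angles in rad, forces in N, time in s.
With the tool pointing down it reaches from about 0.375 to 0.9 m from the base axis. Payload 3.1 kg.
Tool frame: the origin (TCP) lies midway between the tips of the shut fingers; the grasp point (between the pads) lies robot.grip_depth behind it (robot.grip_depth is the distance from the TCP to the grasp point, in m); z points along the fingers, y is the line along which they close (so a half turn about z gives the same grasp; the last joint's range is limited). The gripper opens to 87 mm and grips with 3 to 60 N. Pads are 19 mm wide; open, the fingers measure 117 mm over their backs; the gripper's body (75 mm by 190 mm) begins 51 mm behind the grasp point.
Start: joints at [-1.365, 0.527, 1.433, -0, 1.181, -0.178], TCP at [0.235, -0.579, 0.223] pointing down, gripper open.
Joint ranges: [-3.08, 3.08], [-0.75, 2.2], [0.22, 2.44], [-1.43, 4.57], [0, 2.65], [-2.85, 2.85]. Speed limits (rad/s): [2.79, 2.79, 3.14, 3.14, 3.14, 3.14].

## Interface

Orientations are given as a unit quaternion [x, y, z, w].
In Python, from rig import robot, viewer, readout gives the robot as it stands (robot), with the cameras (viewer) and the readings (readout).
- The arm moves only by the tool nudge_tcp, called after "Request:" in YAML: its name, and indented under it one key for each argument. Schema: {"type":"object","properties":{"offsets":{"type":"array","items":{"type":"array","items":{"type":"array","items":{"type":"number"},"minItems":4,"maxItems":4},"minItems":1,"maxItems":20},"minItems":1,"maxItems":1},"finger_gap":{"type":"number"},"grip_force":{"type":"number"},"only":{"type":"string"},"quiet":{"type":"boolean"},"lines":{"type":"string"}},"required":["offsets"],"additionalProperties":false}. offsets is a list that holds a single list of rows (three levels of brackets), with 1 to 20 rows, each of 4 numbers: dx, dy, dz in m, then a turn about the tool's z in rad; each row shifts and turns the commanded pose from where the row before left it, along the tool's axes as they then stand; what a row does not reach is not made up. A row lasts 1/12 s, in which the tool goes at most 0.0417 m and 0.125 rad, less where a joint would pass 70% of its speed; a pose out of reach is approached as far as the arm can. finger_gap is the finger opening in m, set as the call begins (left out keeps the last). The fingers move at their own pace and stop on an object; grip_force is the grip in N (left out, the last holds). Time passes only in rows, so rows that do not move let the fingers close. The tool returns the time, the measured TCP pose, the force, the opening and the grip force at its end. only (a regular expression) keeps the lines of the reply that match it, lines (a string "A,B") keeps lines A to B, and quiet returns only ok. Input that does not fit is refused with a message, and nothing moves.
- readout.get_obs(): the state, without advancing time (a new reading comes with each control period).
- viewer.camera(name): name is "side" or "top" or "wrist"; returns a dict with "img" (400x640x3 uint8, red, green, blue), "fx", "fy", "cx", "cy" (pixels), "xyz" and "attitude" of the camera in the world. Camera axes: x right, y down, z forward; pixel columns grow to the right and rows downward; lengths in m; the calibration is good to about 2 mm. A picture is of the moment at which its call begins. There is no depth.
- robot.hand_in(): hands the job in; it is judged then, once.
The state is a dict: "time": time; "q": joint angles; "joint_velocities": joint speeds; "joint_torque": joint torques, N m; "position": TCP position; "tool_rot": TCP orientation; "ft_force": force on the tool from outside, world axes, zero at the start; "moment": the same for the moment, N m; "grip_width": finger opening in m; "grip_force": force on a finger pad.
Only numpy, scipy, OpenCV 4.12 (cv2) and the standard library are available. Lean on these libraries where they do the work, as an engineer would, in place of code of your own. Each camera call takes 0.05 s, during which the arm holds its last target. There are 200 camera calls.

## Working session

There is one attempt and no reset: what is moved stays moved. The work goes in short steps, Python scripts to look and compute and a tool call to move; the robot and the scene stay as the last step left them, time stands still between calls to the robot, and variables do not carry over. Pictures are saved under pics/ and viewed, at most 10 in all, crops included, and the job is handed in when it is done.

```bash
ls; mkdir -p pics
```

Run:
```python
from rig import robot, viewer, readout
import cv2
print(readout.get_obs(), robot.grip_depth)
for n in ("top","side"):
    c=viewer.camera(n); cv2.imwrite(f"pics/{n}0.png",c["img"][:,:,::-1]); print(n,{k:v for k,v in c.items() if k!="img"})
```

```text
pics
rig.py
{'time': 0.0, 'q': array([-1.36447679e+00,  5.28457635e-01,  1.43389898e+00, -1.04019680e-05,
        1.18136071e+00, -1.78509537e-01]), 'joint_velocities': array([-0.00163411,  0.00075906,  0.0008702 , -0.00074397,  0.00028532,
        0.00071945]), 'joint_torque': array([-4.20267752e-04, -4.40047002e+01, -1.76592278e+01,  6.33082073e-02,
        5.82564413e-02, -1.65262727e-04]), 'position': array([ 0.2344943 , -0.57856395,  0.22157791]), 'tool_rot': array([ 9.81544434e-01,  1.91231263e-01, -1.95802976e-05, -1.06216675e-03]), 'ft_force': array([-0.33668969, -0.58224461, -0.43517835]), 'moment': array([ 0.02492271, -0.0429061 , -0.02341825]), 'grip_force': 0.0, 'grip_width': 0.08712830795408685} 0.0187
top {'fx': 375.3322677323049, 'fy': 375.3322677323049, 'cx': 317.79592295182016, 'cy': 198.84506865830787, 'xyz': array([0.42317235, 0.05614714, 1.06437064]), 'attitude': array([ 0.70682387, -0.70509053,  0.03940127, -0.04116931])}
side {'fx': 495.2904201874539, 'fy': 495.2904201874539, 'cx': 316.6083417147978, 'cy': 205.3516016932189, 'xyz': array([-0.24308495,  0.83330551,  1.01300041]), 'attitude': array([-0.34668186,  0.8429514 , -0.37914004,  0.15967921])}
```

View pics/top0.png

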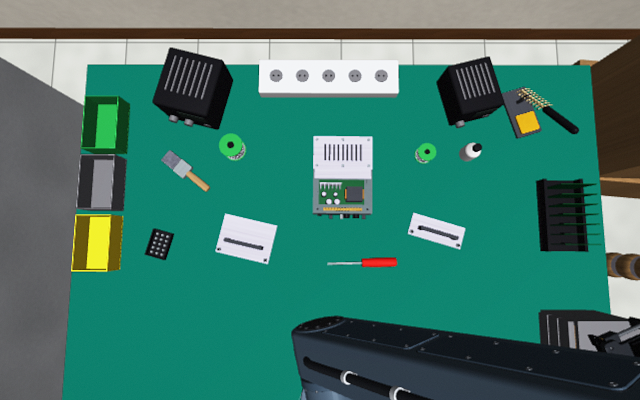

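View pics/side0.png

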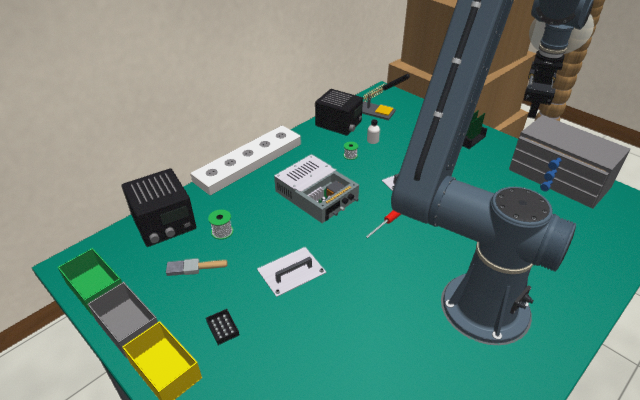

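Top view: the deeper cover is at about (247,239), the chassis at (342,175) with its front toward the robot (image down), and the short cover at (437,231). The side view agrees. Next I'll measure the cover and chassis.

Create h.py:
```python
import numpy as np, cv2
from rig import robot, viewer, readout
from scipy.spatial.transform import Rotation as R
def ray(c,uv,z):
    uv=np.atleast_2d(uv).astype(float)
    d=np.c_[(uv[:,0]-c["cx"])/c["fx"],(uv[:,1]-c["cy"])/c["fy"],np.ones(len(uv))]@R.from_quat(c["attitude"]).as_matrix().T
    return c["xyz"]+d*((z-c["xyz"][2])/d[:,2])[:,None]
def proj(c,p):
    q=(np.atleast_2d(p)-c["xyz"])@R.from_quat(c["attitude"]).as_matrix()
    return np.c_[c["cx"]+c["fx"]*q[:,0]/q[:,2],c["cy"]+c["fy"]*q[:,1]/q[:,2]]
def rect(c,mask,z):
    """largest blob -> min-area rectangle on plane z (mm sizes, deg)"""
    cs,_=cv2.findContours(mask,cv2.RETR_EXTERNAL,cv2.CHAIN_APPROX_NONE)
    k=max(cs,key=cv2.contourArea)
    P=ray(c,k[:,0],z)[:,:2]
    r=cv2.minAreaRect((P*1000).astype(np.float32)); return r
def tool():
    o=readout.get_obs(); M=R.from_quat(o["tool_rot"]).as_matrix(); return o,M
```

Run:
```python
from h import *
c=viewer.camera("top"); im=c["img"]; hsv=cv2.cvtColor(im,cv2.COLOR_RGB2HSV)
w=((hsv[:,:,1]<60)&(hsv[:,:,2]>150)).astype(np.uint8)
nt=(~((hsv[:,:,0]>75)&(hsv[:,:,0]<95)&(hsv[:,:,1]>150))).astype(np.uint8)
def win(m,x0,y0,x1,y1):
    o=np.zeros_like(m);o[y0:y1,x0:x1]=m[y0:y1,x0:x1];return o
print("cover",rect(c,win(w,205,205,290,272),.003), rect(c,win(nt,205,205,290,272),.003))
print("short",rect(c,win(nt,400,205,475,255),.003))
print("rearcover",rect(c,win(w,300,128,385,222),.0675))
print("chassis",rect(c,win(nt,300,128,385,222),.0675))
dark=((hsv[:,:,2]<90)&(hsv[:,:,1]<120)).astype(np.uint8)
print("handle",rect(c,win(dark,222,230,268,255),.034))
```

```text
cover ((432.7127990722656, 260.86212158203125), (152.96041870117188, 111.3828125), 76.98197174072266) ((432.4892883300781, 260.8007507324219), (154.87579345703125, 113.04600524902344), 76.96025848388672)
short ((455.5248718261719, -274.66748046875), (155.09872436523438, 65.40264892578125), 73.37482452392578)
rearcover ((650.5256958007812, -8.141090393066406), (118.64979553222656, 160.6650390625), 0.1095702201128006)
chassis ((596.7120361328125, -8.285026550292969), (226.2774658203125, 160.75900268554688), 0.10957857221364975)
handle ((418.0251770019531, 261.2853088378906), (104.38689422607422, 7.254482746124268), 77.18067932128906)
```

Run:
```python
import cv2
a=cv2.imread("pics/top0.png")
b=cv2.hconcat([cv2.resize(a[125:225,295:390],None,fx=4,fy=4,interpolation=2),cv2.resize(a[185:285,200:295],None,fx=4,fy=4,interpolation=2)])
cv2.imwrite("pics/crop0.png",b)
```

```text
(no output)
```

View pics/crop0.png

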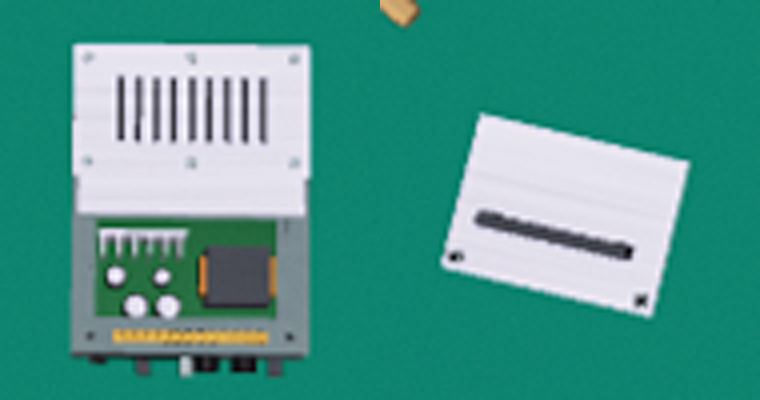

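Crop: the chassis lip edge is at about row 178 and the front face at about row 213. The cover's handle is nearer its front screws, and its yaw is -13°. Both sizes match what was given. I'll turn the wrist, move over the chassis and take a closer look with the wrist camera.

Request:
nudge_tcp:
  offsets:
    - [[0,0,0,-0.12],[0,0,0,-0.12],[0,0,0,-0.12],[0,0,0,-0.12],[0,0,0,-0.12],[0,0,0,-0.12],[0,0,0,-0.12],[0,0,0,-0.12],[0.035,0.0112,0,0],[0.035,0.0112,0,0],[0.035,0.0112,0,0],[0.035,0.0112,0,0],[0.035,0.0112,0,0],[0.035,0.0112,0,0],[0.035,0.0112,0,0],[0.035,0.0112,0,0],[0.035,0.0112,0,0],[0.035,0.0112,0,0]]
  finger_gap: 0.06

```text
time: 1.65
position: [0.4227, -0.2615, 0.2225]
tool_rot: [0.782, 0.623, 0.0, -0.0]
ft_force: [1.2, -0.4, 0.3]
grip_width: 0.0602
grip_force: 0.0
```

Request:
nudge_tcp:
  offsets:
    - [[0.035,0.0112,0,0],[0.035,0.0112,0,0],[0.035,-0.006,0,0],[0.035,-0.006,0,0],[0.035,-0.006,0,0],[0.035,-0.006,0,0],[0.035,-0.006,0,0],[0,0,0,0],[0,0,0,0],[0,0,0,0],[0,0,0,0]]

```text
time: 2.57
position: [0.47, -0.024, 0.2226]
tool_rot: [0.783, 0.622, -0.0, 0.0]
ft_force: [-0.6, 0.3, 0.8]
grip_width: 0.0601
grip_force: 0.0
```

Run:
```python
from h import *
c=viewer.camera("wrist"); cv2.imwrite("pics/w1.png",c["img"][:,:,::-1]); print({k:v for k,v in c.items() if k!="img"})
print(proj(c,[[.593,-.008,.071],[.5,-.008,.06],[.5,.072,.06],[.5,-.088,.06],[.593,.068,.071],[.593,-.084,.071]]))
```

```text
{'fx': 355.27286082969414, 'fy': 355.27286082969414, 'cx': 318.82847847845323, 'cy': 199.17462803931951, 'xyz': array([0.48543415, 0.04414884, 0.38466099]), 'attitude': array([ 0.98543173, -0.1129222 , -0.01395426,  0.12640477])}
[[451.91265563 137.88086851]
 [346.75517978 160.0249271 ]
 [327.58302099  70.10715161]
 [363.74563275 239.71046238]
 [439.511253    46.68283771]
 [462.90477167 218.71521981]]
```

View pics/w1.png

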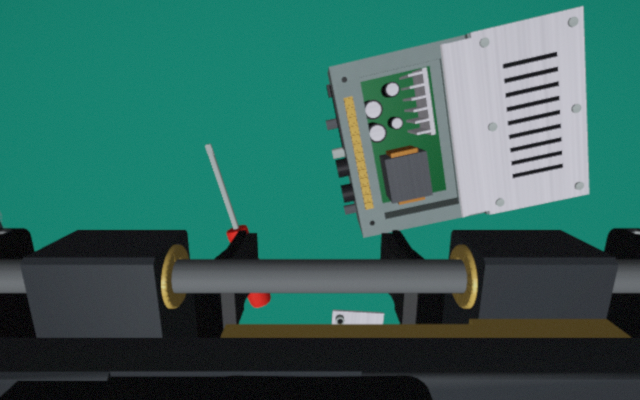

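The wrist view shows the chassis front corners at about (330,68) and (364,237), and the lip edge corners at about (441,44) and (464,217). These are within 3 px of my prediction. I'll refine them with line fits.

Run:
```python
from h import *
c=viewer.camera("wrist"); im=c["img"]; hsv=cv2.cvtColor(im,cv2.COLOR_RGB2HSV)
teal=((hsv[:,:,0]>75)&(hsv[:,:,0]<95)&(hsv[:,:,1]>150))
white=((hsv[:,:,1]<40)&(hsv[:,:,2]>195))
print("samples white/flange",hsv[130,480],hsv[130,455],hsv[100,345],hsv[60,400])
def line(pts,z):
    P=ray(c,pts,z)[:,:2].astype(np.float32)*1000
    vx,vy,x,y=cv2.fitLine(P,cv2.DIST_HUBER,0,.01,.01).ravel()
    r=(P-[x,y])@[-vy,vx]; return x,y,np.degrees(np.arctan2(vy,vx)),np.std(r)
# lip edge: first white going right past board, rows 60..200
def first(mask,r,a,b):
    k=np.flatnonzero(mask[r,a:b]); return a+k[0]
lip=[]
for r in range(60,205,3):
    xx=np.interp(r,[44,217],[441,464]); x=int(xx)
    g=cv2.cvtColor(im,cv2.COLOR_RGB2GRAY)[r,x-6:x+7].astype(int); k=np.argmax(np.diff(g)); lip.append((x-6+k+.5,r))
print("lip",line(lip,.071))
# flange sides: top side (left, +y) and bottom side rows at cols
L=[];Rr=[]
for x in range(335,425,3):
    yy=np.interp(x,[330,441],[68,44]); y=int(yy); 
    col=teal[y-8:y+9,x]; L.append((x,y-8+np.flatnonzero(col)[-1]+.5))
for x in range(368,378,2):
    col=teal[225:245,x]; Rr.append((x,225+np.flatnonzero(col)[0]-.5))
print("left side",line(L,.06)); print("right",line(Rr,.06))
# rear edge
B=[]
for r in range(20,180,3):
    x=int(np.interp(r,[8,192],[583,589])); row=teal[r,x-10:x+12]; B.append((x-10+np.flatnonzero(row)[0]-.5,r))
print("rear",line(B,.0675))
# front edge of flange: gray change at the ledge
print("corners",ray(c,[(330,68),(364,237)],.06), ray(c,[(441,44),(464,217)],.071), ray(c,[(583,7),(589,192)],.0675))
```

```text
samples white/flange [124  10 204] [120  10 202] [ 22 136 180] [ 92  28 138]
lip (np.float32(592.1739), np.float32(-3.9903083), np.float32(89.43124), np.float32(0.24742776))
left side (np.float32(545.1671), np.float32(74.81938), np.float32(-0.6329445), np.float32(0.22730884))
right (np.float32(508.5252), np.float32(-85.93815), np.float32(1.9879943), np.float32(0.24626353))
rear (np.float32(711.7356), np.float32(-3.9706917), np.float32(89.55711), np.float32(0.2532071))
corners [[ 0.50242793  0.07300036  0.06      ]
 [ 0.50070269 -0.08549062  0.06      ]] [[ 0.59449572  0.06948941  0.071     ]
 [ 0.5941036  -0.08281881  0.071     ]] [[ 0.7115931   0.07133083  0.0675    ]
 [ 0.71019447 -0.08632819  0.0675    ]]
```

Request:
nudge_tcp:
  offsets:
    - [[0.0335,-0.0144,0,0],[0.0335,-0.0144,0,0],[0.0335,-0.0144,0,0],[0.0335,-0.0144,0,0],[0.0335,-0.0144,0,0],[0.0335,-0.0144,0,0],[0.0335,-0.0144,0,0],[0.0335,-0.0144,0,0],[0,0,0,0],[0,0,0,0],[0,0,0,0],[0,0,0,0]]

```text
time: 3.67
position: [0.418, 0.2627, 0.2224]
tool_rot: [0.783, 0.622, -0.0, 0.0]
ft_force: [-1.1, -0.1, -0.9]
grip_width: 0.0602
grip_force: 0.0
```

Run:
```python
from h import *
c=viewer.camera("wrist"); cv2.imwrite("pics/w2.png",c["img"][:,:,::-1])
y=np.radians(-13); C=np.array([.4326,.261,0]); M=R.from_euler('z',y).as_matrix()
print(proj(c,C+np.array([[.055,.076,.003],[-.055,.076,.003],[.055,-.076,.003],[-.055,-.076,.003],[-.015,.053,.038],[-.015,0,.038]])@M.T))
```

```text
[[386.04516424  98.46604226]
 [279.60847007  98.71554413]
 [379.98503621 236.84031561]
 [283.62196082 237.06108624]
 [318.34005333 122.87990057]
 [318.47960199 177.46294039]]
```

View pics/w2.png

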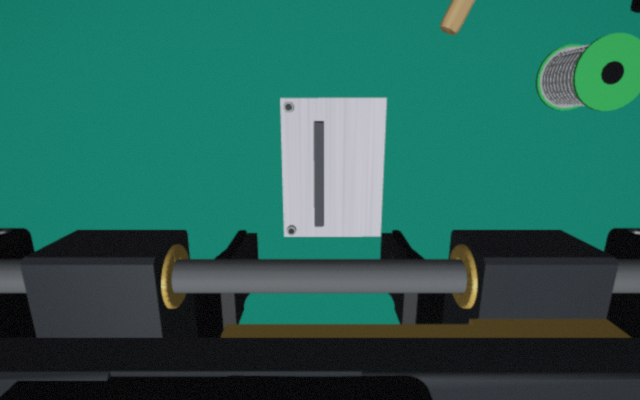

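Wrist view: the cover corners are at about (281,98), (386,98), (285,237) and (382,237), and the handle bar is at column 319. Everything is within 2 px of prediction, so I'll descend and grip.

Request:
nudge_tcp:
  offsets:
    - [[0,0,0.035,0],[0,0,0.035,0],[0,0,0.035,0],[0,0,0.035,0],[0,0,0.03,0],[0,0,0.02,0],[0,0,0.01,0],[0,0,0.0095,0],[0,0,0,0],[0,0,0,0]]

```text
time: 4.55
position: [0.4182, 0.2639, 0.0135]
tool_rot: [0.783, 0.622, 0.0, 0.0]
ft_force: [-0.9, 0.5, 0.7]
grip_width: 0.06
grip_force: 0.0
```

Request:
nudge_tcp:
  offsets:
    - [[0,0,0,0],[0,0,0,0],[0,0,0,0],[0,0,0,0],[0,0,0,0],[0,0,0,0],[0,0,0,0],[0,0,0,0],[0,0,0,0],[0,0,0,0]]
  finger_gap: 0
  grip_force: 55

```text
time: 5.38
position: [0.4176, 0.2642, 0.013]
tool_rot: [0.782, 0.623, 0.0, 0.0]
ft_force: [0.6, 0.7, 1.0]
grip_width: 0.0096
grip_force: 55.0
```

Request:
nudge_tcp:
  offsets:
    - [[0,0,-0.01,0],[0,0,-0.02,0],[0,0,-0.025,0],[0,0,-0.025,0],[0,0,-0.025,0],[0,0,-0.025,0],[0,0,-0.02,0],[0,0,0,-0.06],[0,0,0,-0.06],[0,0,0,-0.06],[0,0,0,-0.038],[0,0,0,0],[0,0,0,0],[0,0,0,0]]

```text
time: 6.55
position: [0.4172, 0.2641, 0.1632]
tool_rot: [0.71, 0.704, -0.0, -0.0]
ft_force: [0.1, 0.2, -1.2]
grip_width: 0.0094
grip_force: 55.0
```

Run:
```python
from h import *
c=viewer.camera("wrist"); cv2.imwrite("pics/w3.png",c["img"][:,:,::-1])
o,M=tool(); print(o["position"],M.round(4),o["ft_force"])
for n in ["side"]:
    s=viewer.camera(n); cv2.imwrite("pics/s3.png",s["img"][:,:,::-1])
```

```text
[0.41724843 0.26413533 0.16310148] [[ 8.7e-03  1.0e+00 -3.0e-04]
 [ 1.0e+00 -8.7e-03 -1.0e-04]
 [-1.0e-04 -3.0e-04 -1.0e+00]] [-0.46349168 -0.88599715 -1.04761128]
```

View pics/w3.png

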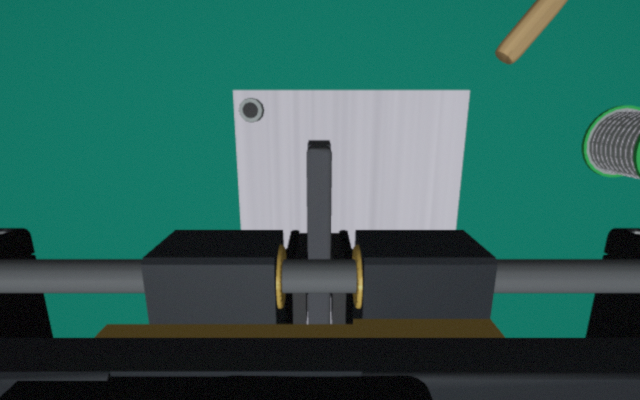

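The wrist view shows the cover held, with its left edge's corners at (234,90) and (469,90) and the handle at column 319. It is square to the gripper. Next I'll get the cover's offset from the TCP.

Run:
```python
from h import *
c=viewer.camera("wrist"); im=c["img"]; hsv=cv2.cvtColor(im,cv2.COLOR_RGB2HSV); o,M=tool()
teal=((hsv[:,:,0]>75)&(hsv[:,:,0]<95)&(hsv[:,:,1]>150)); z=o["position"][2]-.013+.003
def line(pts,z):
    P=(ray(c,pts,z)[:,:2].astype(np.float32)-o["position"][:2])*1000
    vx,vy,x,y=cv2.fitLine(P.astype(np.float32),cv2.DIST_HUBER,0,.01,.01).ravel(); return x.round(2),y.round(2),np.degrees(np.arctan2(vy,vx)).round(2)
print("left edge",line([(x,70+np.flatnonzero(~teal[70:120,x])[0]-.5) for x in range(245,460,4)],z))
print("front",line([(200+np.flatnonzero(~teal[r,200:300])[0]-.5,r) for r in range(100,220,4)],z))
print("rear",line([(420+np.flatnonzero(teal[r,420:500])[0]-.5,r) for r in range(100,220,4)],z))
```

```text
left edge (np.float32(14.78), np.float32(77.74), np.float32(-0.54))
front (np.float32(-40.2), np.float32(34.89), np.float32(89.45))
rear (np.float32(70.94), np.float32(48.29), np.float32(89.45))
```

Request:
nudge_tcp:
  offsets:
    - [[-0.015,0.0056,0,0],[-0.0301,0.0112,0,0],[-0.0301,0.0112,0,0],[-0.0301,0.0112,0,0],[-0.0301,0.0112,0,0],[-0.0301,0.0112,0,0],[-0.0301,0.0112,0,0],[-0.0301,0.0112,0,0],[-0.0301,0.0112,0,0],[-0.0151,0.0056,0,0],[0,0,0.02,0],[0,0,0.02,0],[0,0,0.02,0],[0,0,0.005,0],[0,0,0,0],[0,0,0,0],[0,0,0,0]]

```text
time: 8.12
position: [0.517, -0.0075, 0.099]
tool_rot: [0.71, 0.704, 0.001, 0.001]
ft_force: [0.4, -0.6, -1.4]
grip_width: 0.0093
grip_force: 55.0
```

Run:
```python
from h import *
for n in ("wrist","top","side"):
    c=viewer.camera(n); cv2.imwrite(f"pics/{n}4.png",c["img"][:,:,::-1])
    if n=="side":
        u,v=proj(c,[.55,0,.08])[0].astype(int); print(u,v)
        k=c["img"][max(v-75,0):v+75,u-100:u+100,::-1]
    if n=="wrist": w=c["img"][:,160:,::-1]
cv2.imwrite("pics/mix4.png",cv2.vconcat([cv2.resize(k,(480,360),interpolation=2)[:340],cv2.resize(w[:260],(480,260))]))
o,M=tool(); print(o["position"],o["ft_force"])
```

```text
327 184
[ 0.51687849 -0.00750853  0.09911403] [ 0.03969843  0.63070041 -2.22420252]
```

View pics/mix4.png

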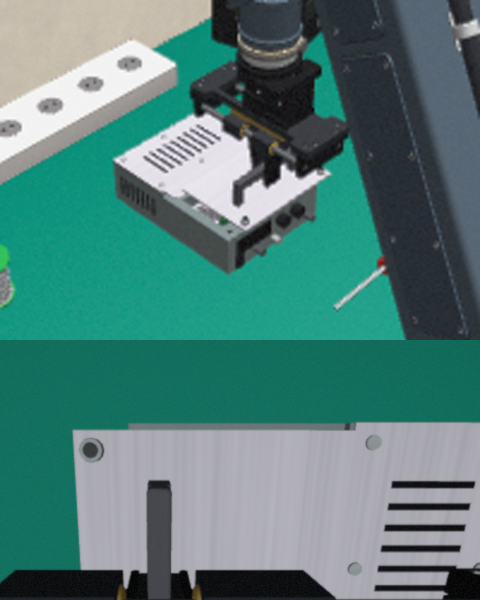

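The images show the cover held level just above the bay. Its left edge is a little inside the chassis side, near rows 84-90 of the wrist picture. I'll measure centring in the same view.

Run:
```python
from h import *
c=viewer.camera("wrist"); im=c["img"]; hsv=cv2.cvtColor(im,cv2.COLOR_RGB2HSV); o,M=tool(); zt=o["position"][2]
teal=((hsv[:,:,0]>75)&(hsv[:,:,0]<95)&(hsv[:,:,1]>150)); g=cv2.cvtColor(im,cv2.COLOR_RGB2GRAY).astype(int)
for x in (240,265,300,340,400,430,450): print(x,g[78:98,x], int(np.flatnonzero(~teal[60:,x])[0])+60)
def line(pts,z):
    P=ray(c,pts,z)[:,:2].astype(np.float32)*1000
    vx,vy,x,y=cv2.fitLine(P,cv2.DIST_HUBER,0,.01,.01).ravel(); return x.round(2),y.round(2),np.degrees(np.arctan2(vy,vx)).round(2)
print("cover edge",line([(x,70+np.flatnonzero(~teal[70:120,x])[0]-.5) for x in range(238,262,3)],zt-.010))
print("cover edge2",line([(x,82+np.flatnonzero(g[82:110,x]>150)[0]-.5) for x in range(238,390,3)],zt-.010))
print("flange",line([(x,60+np.flatnonzero(~teal[60:120,x])[0]-.5) for x in range(285,390,3)],.06))
print("rearcover",line([(x,60+np.flatnonzero(~teal[60:120,x])[0]-.5) for x in range(415,500,3)],.0675))
print(o["position"])
```

```text
240 [ 81  80  84  81  84  84  80  82  79  83  85 112 151 171 174 174 175 174
 174 174] 89
265 [ 82  80  84  82  82  83  81  84  82  83  88 111 146 168 170 169 170 170
 170 171] 89
300 [ 82  83  80  84  90 105 116 117 119 118 119 131 156 171 173 174 174 173
 174 174] 83
340 [ 83  83  84  85  88 104 117 116 117 116 116 128 155 170 171 171 171 170
 172 172] 83
400 [ 80  80  82  83  87 102 114 117 115 115 116 131 156 172 173 173 173 173
 173 174] 83
430 [ 81  79  80  83  83  99 114 115 118 115 116 129 155 173 175 174 174 174
 174 174] 83
450 [ 80  82  84  83  83 100 113 116 115 116 117 131 160 176 176 177 178 177
 177 177] 83
cover edge (np.float32(485.12), np.float32(70.66), np.float32(-0.48))
cover edge2 (np.float32(512.2), np.float32(69.82), np.float32(0.02))
flange (np.float32(526.1), np.float32(74.77), np.float32(-0.48))
rearcover (np.float32(587.24), np.float32(73.79), np.float32(-0.48))
[ 0.51673231 -0.00750074  0.0989984 ]
```

Centring and squareness are within 1 mm. I'll lower in front of the lip onto the contact strip.

Request:
nudge_tcp:
  offsets:
    - [[0,-0.001,0.006,0],[0,0,0.006,0],[0,0,0.004,0],[0,0,0.003,0],[0,0,0.001,0],[0,0,0,0],[0,0,0,0],[0,0,0,0]]

```text
time: 8.98
position: [0.5153, -0.0075, 0.0781]
tool_rot: [0.71, 0.704, 0.0, 0.0]
ft_force: [0.5, 0.6, -2.2]
grip_width: 0.0091
grip_force: 55.0
```

Request:
nudge_tcp:
  offsets:
    - [[0,0,0.001,0],[0,0,0.001,0],[0,0,0.001,0],[0,0,0,0],[0,0,0,0],[0,0,0,0]]

```text
time: 9.48
position: [0.5155, -0.0076, 0.0754]
tool_rot: [0.71, 0.704, 0.0, 0.0]
ft_force: [0.4, 1.1, 1.9]
grip_width: 0.009
grip_force: 55.0
```

Request:
nudge_tcp:
  offsets:
    - [[0,0,0.0007,0],[0,0,0.0006,0],[0,0,0,0],[0,0,0,0],[0,0,0,0]]

```text
time: 9.9
position: [0.5154, -0.0076, 0.0739]
tool_rot: [0.71, 0.704, 0.0, 0.0]
ft_force: [-0.3, 0.5, 3.1]
grip_width: 0.0091
grip_force: 55.0
```

The strip force rose by about 5 N and the underside is about 1 mm above the seat, which is right for sliding in.

Request:
nudge_tcp:
  offsets:
    - [[0,0.002,0,0],[0,0.003,0,0],[0,0.003,0,0],[0,0.003,0,0],[0,0.002,0,0],[0,0,0,0],[0,0,0,0]]

```text
time: 10.48
position: [0.5255, -0.0069, 0.0735]
tool_rot: [0.71, 0.704, -0.002, -0.003]
ft_force: [-4.5, -0.2, 6.2]
grip_width: 0.0093
grip_force: 55.0
```

Request:
nudge_tcp:
  offsets:
    - [[0,0.003,0,0],[0,0.003,0,0],[0,0.003,0,0],[0,0.003,0,0],[0,0.001,0,0],[0,0,0,0],[0,0,0,0],[0,0,0,0]]

```text
time: 11.15
position: [0.538, -0.0069, 0.0736]
tool_rot: [0.71, 0.704, -0.002, -0.003]
ft_force: [-5.7, 0.1, 6.9]
grip_width: 0.0096
grip_force: 55.0
```

Run:
```python
from h import *
c=viewer.camera("wrist"); s=viewer.camera("side")
u,v=proj(s,[.53,0,.08])[0].astype(int)
cv2.imwrite("pics/mix5.png",cv2.vconcat([cv2.resize(s["img"][v-60:v+60,u-80:u+80,::-1],(480,360),interpolation=2)[60:],cv2.resize(c["img"][60:240,200:520,::-1],(480,270))]))
```

```text
(no output)
```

View pics/mix5.png

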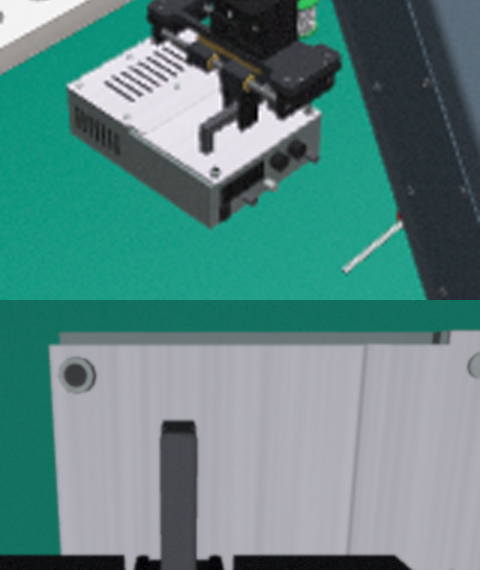

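The cover's rear is under the lip, whose edge now lies over the plate at column ~443, and the lip looks flat. I'll measure the depth from the front edge and the lip edge.

Run:
```python
from h import *
c=viewer.camera("wrist"); g=cv2.cvtColor(c["img"],cv2.COLOR_RGB2GRAY).astype(int); o,M=tool()
for r in (110,140,170,200):
    x=int(np.interp(r,[90,230],[444,434])); row=g[r,x-10:x+12]; print(r,row)
    f=int(np.argmax(np.diff(g[r,220:260])))+220.5; l=x-10+int(np.argmin(row))
    a=ray(c,[(f,r)],o["position"][2]-.010)[0]; b=ray(c,[(l,r)],.0705)[0]; print(f,l,a[:2],b[:2],(b-a)[0]*1e3)
print(o["position"],o["ft_force"])
L=[(x,70+int(np.argmax(np.diff(g[70:110,x]>150)))+.5) for x in range(240,430,6)]
F=[(x,70+int(np.argmax(np.diff((g[70:110,x]>98).astype(int))))+.5) for x in range(260,470,6)]
print(ray(c,L,o["position"][2]-.01)[:,1].mean(),ray(c,F,.06)[:,1].mean())
```

```text
110 [175 176 176 178 177 178 179 175 162 151 148 154 165 169 169 170 171 173
 173 172 172 171]
257.5 442 [0.50979814 0.06154288] [0.59417411 0.06088372] 84.37597053671608
140 [175 177 179 179 181 179 178 171 156 147 147 163 170 170 169 169 172 173
 173 172 171 173]
235.5 439 [0.4984862  0.04764894] [0.59384494 0.04750733] 95.35874119657079
170 [176 178 178 180 180 179 176 163 150 148 159 168 169 170 171 172 174 173
 172 173 172 173]
236.5 437 [0.49799499 0.0330641 ] [0.5939703  0.03355423] 95.97531014091936
200 [177 179 180 181 181 179 172 159 149 150 165 169 169 169 172 174 173 174
 173 174 174 175]
238.5 434 [0.4979848  0.01783696] [0.59362226 0.01899389] 95.6374512057534
[ 0.53803548 -0.00695044  0.0735659 ] [-5.6016388  -0.0189926   7.64784738]
0.07046165922358905 0.0745523337986231
```

About 4 mm more to home, and it is centred (4.1 mm inset). I'll slide in the rest and press.

Request:
nudge_tcp:
  offsets:
    - [[0,0.002,0,0],[0,0.002,0,0],[0,0,0,0],[0,0,0,0],[0,0,0,0]]

```text
time: 11.72
position: [0.5418, -0.0069, 0.0736]
tool_rot: [0.71, 0.704, -0.002, -0.003]
ft_force: [-6.1, 1.1, 8.8]
grip_width: 0.0093
grip_force: 55.0
```

Request:
nudge_tcp:
  offsets:
    - [[0,0,0.0007,0],[0,0,0.0007,0],[0,0,0,0],[0,0,0,0],[0,0,0,0],[0,0,0,0]]

```text
time: 12.22
position: [0.5415, -0.0069, 0.073]
tool_rot: [0.71, 0.704, -0.002, -0.003]
ft_force: [-7.8, 0.8, 14.1]
grip_width: 0.0093
grip_force: 55.0
```

Request:
nudge_tcp:
  offsets:
    - [[0,-0.0005,0.0005,0],[0,0,0.0003,0],[0,0,0,0],[0,0,0,0],[0,0,0,0],[0,0,0,0]]

```text
time: 12.72
position: [0.5416, -0.007, 0.073]
tool_rot: [0.71, 0.704, -0.002, -0.002]
ft_force: [-8.9, 0.9, 19.7]
grip_width: 0.0096
grip_force: 55.0
```

Run:
```python
from h import *
c=viewer.camera("wrist"); g=cv2.cvtColor(c["img"],cv2.COLOR_RGB2GRAY).astype(int); o,M=tool()
print(o["position"],M.round(4)[:,2],M.round(4)[2],o["ft_force"],o["moment"],o["grip_force"])
for r in (150,170,200):
    x=int(np.interp(r,[90,230],[440,430])); row=g[r,x-12:x+12]
    f=int(np.argmax(np.diff(g[r,220:250])))+220.5; l=x-12+int(np.argmin(row))
    a=ray(c,[(f,r)],o["position"][2]-.010)[0]; b=ray(c,[(l,r)],.0705)[0]; print(f,l,(b-a)[0]*1e3)
s=viewer.camera("side"); u,v=proj(s,[.53,0,.08])[0].astype(int)
cv2.imwrite("pics/mix6.png",cv2.vconcat([cv2.resize(s["img"][v-40:v+60,u-80:u+80,::-1],(640,400),interpolation=2)[60:],c["img"][60:240,:,::-1]]))
```

```text
[ 0.5415469  -0.0069334   0.07299035] [-0.0061  0.0011 -1.    ] [ 0.0011 -0.0061 -1.    ] [-7.99948686  0.76348996 19.03628967] [0.07610717 1.21510659 0.0196332 ] 55.0309232622385
235.5 431 92.14929696470465
236.5 430 92.50997191264365
238.5 427 92.10326901293631
```

View pics/mix6.png

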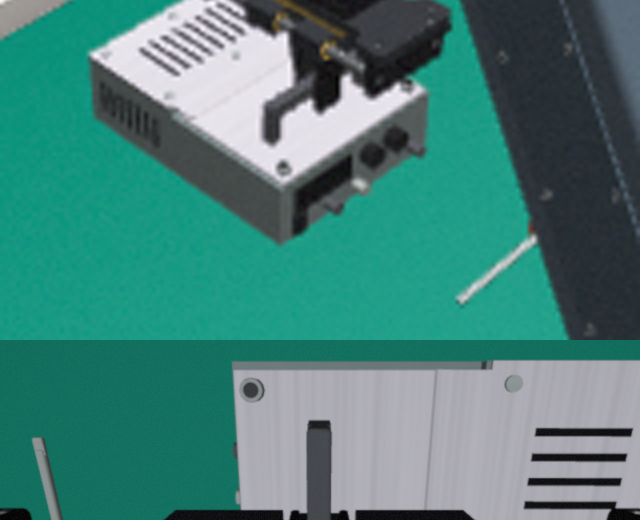

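The last 5 N did not lower the handle, so the cover is sitting on the rigid frame. It is about 18 mm under the lip, centred and flat, and the lip lies flat. Handing in.

```bash
python3 -c "
from rig import robot, viewer, readout
print(robot.hand_in())"
```

```text
the job is handed in; nothing more can be done
None
```

I handed in with the deeper cover pressed flat on the bay and still held by its handle. Its rear edge is about 18 mm under the lip, which looked flat, and it is centred to within about 1 mm; the hand-in returned no verdict.

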